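# Unlock the bread box and slide its door open

### The job

The bread box is locked. Slide its red lock all the way up the sloping front, then slide the white door fully open to the left (as seen facing the front) so that the loaf can be reached; leave both like that and let go. Do not knock or shift the breakfast things standing around.

Things in the scene. Friction and masses are not known exactly. Their poses are not given: they have to be found in the camera images.
- bread_box: Fixed white bread box, 260 deep (x) x 360 wide (y) x 198 mm high; origin under its centre; front to -x (robot side), y left as seen facing it. Its 60 mm front wall ends at x=-130; from there the face slopes back and up at 35 degrees from level for 240 mm, to the flat top at x=67, z=198. Right half of the face: the mouth with a loaf inside, covered by the door; left half: fixed panel.
- shelf_edge (a point): Middle of the lower front edge of the wooden cup shelf fixed on posts over the box (x=20, z=335 mm in the box's frame; box axes). The shelf is 380 mm wide, 15 thick, runs 110 mm back, and carries plates and a mug 60 mm high. It leaves no room for an upright gripper at the lock: lean the tool 35 degrees, square to the sloping face.
- lock_grip (a point): Grip point in the red lock's upright fin. Axes: x up the slope (the way it frees), y left along the face, z square out of the face. Fin 50 mm long (x), 16 thick (y), top 7 mm above this point in z; the red plate it stands on (36 wide, 78 long) is 24 mm below. The plate's lower end is the bolt, in the way of the door's left edge. Other parts within 60 mm lie lower than the plate.
- lock (a joint): Lock travel in m: 0 = fully down (locked), 0.030 = fully up against its stop (free). The bolt reaches 20 mm over the door's path at 0 and lets it pass above 0.020. Starts at 0 to 0.008. Friction of about 2.5 N holds it where it is left; no spring.
- door_grip (a point): Grip point in the wooden fin handle in the middle of the white, black-rimmed door (170 wide, 130 mm up the slope). Axes: x up the slope, y left along the face (the way it opens), z square out of the face. Fin 90 mm long (x), 16 thick (y), top 7 mm above this point in z; the door's surface is 24 mm below this point.
- door (a joint): Door travel in m: 0 = shut, 0.130 = fully open to the left against its stop. Locked, it has 15 mm of play before it meets the bolt. Starts at 0 to 0.010. Friction of about 2 N holds it where it is left; no spring.
- berry_bowl: White bowl of berries, 110 mm across, 50 mm high; loose, to be left alone. Origin at the centre of its underside.
- nut_bowl: White bowl of nuts, 100 mm across, 40 mm high; loose, to be left alone. Origin at the centre of its underside.
- jam_jar: Dark red jam jar with a wooden lid, 72 mm across, 96 mm high; loose, to be left alone. Origin at the centre of its underside.
- mug: White mug, 80 mm across, 90 mm high; loose, to be left alone. Origin at the centre of its underside.
- milk: White milk bottle with a blue cap, 70 mm across, 200 mm high; loose, to be left alone. Origin at the centre of its underside.
- toast_plate: White plate, 190 mm across, with a slice of toast, 32 mm high in all; loose, to be left alone. Origin at the centre of its underside.
- spreader: Spatula-shaped spreader lying flat, 190 mm long; loose, to be left alone. Origin at the centre of its underside.

How it is judged:
On the way, in this order (a step that is already met when the one before it is completed fails the run):
1. the lock is slid up clear (beyond 23 of its 30 mm) while the door is still shut (less than 20 mm open) (value of joint lock above 0.023 m and value of joint door below 0.02 m), for 0.2 s.
2. the door is slid open (beyond 120 of its 130 mm) (value of joint door above 0.12 m), for 0.2 s.
At the end, for the whole second after the job is handed in: The lock stays up (beyond 23 of its 30 mm), the door is open (beyond 120 of its 130 mm) and at rest (value of joint lock above 0.023 m and value of joint door above 0.12 m and velocity of joint door between -0.01 and 0.01 m/s); the robot touches nothing.
It fails at once if any of the loose breakfast things is shifted by more than 30 mm or tipped over (distance of any of berry_bowl, nut_bowl, jam_jar, mug, milk, toast_plate, spreader from where it was at the start of the episode above 0.03 m or angle between any of berry_bowl, nut_bowl, jam_jar, mug, milk, toast_plate, spreader's own z axis and vertical above 0.5 rad).
It also fails if it takes over 40 s, if anything falls off the work surface, if the arm or the gripper's body presses on something with over 40 N, if the wrist force passes 120 N, or if a joint passes its speed limit or range.

### The arm

A 6-joint arm with a two-finger parallel gripper is mounted at the origin on the work surface. World frame = base frame: x ahead of the robot, y to its left, z up, the work surface at z = 0. Lengths are in m, angles in rad, forces in N, time in s.
With the tool pointing down it reaches from about 0.325 to 0.9 m from the base axis. Payload 6.1 kg.
Tool frame: the origin (TCP) lies at the very end of the fingers, on their centre line; the grasp point (between the pads) lies bot.hold_point_z behind it (bot.hold_point_z is the distance from the TCP to the grasp point, in m); z points along the fingers, y is the line along which they close (so a half turn about z gives the same grasp; the last joint's range is limited). The gripper opens to 85 mm and grips with 20 to 120 N. Pads are 22 mm wide; open, the fingers measure 114 mm over their backs; the gripper's body (76 mm by 85 mm) begins 54 mm behind the grasp point. The pads swing forward as they close: fully open they stand 13 mm farther back than shut.
Start: joints at [-1.31, 0.22, 1.526, -0, 1.395, -0.126], TCP at [0.236, -0.579, 0.231] pointing down, gripper open.
Joint ranges: [-2.98, 2.98], [-0.91, 2.08], [0.09, 2.57], [-1.24, 4.39], [0.2, 2.65], [-2.68, 2.68]. Speed limits (rad/s): [2.57, 2.57, 3.01, 3.14, 3.14, 3.14].

### API

Orientations are given as a unit quaternion [x, y, z, w].
In Python, from cell import telemetry, vision, bot gives the robot as it stands.
- The arm moves only by the tool jog_arm, never from a script. Its argument "commands" is text: rows parted by semicolons, each of 6 numbers parted by spaces: the shift along the world's x, y, z in cm, then the turn, a rotation vector about the world's x, y, z in rad. In form: dx dy dz ax ay az; .... A call has 1 to 12 rows; each row shifts and turns the commanded pose from where the row before left it; what a row does not reach is not made up. A row lasts 1/12 s, in which the tool goes at most 41.7 mm and 7.16 degrees, less where a joint would pass 70% of its speed; a pose out of reach is approached as far as the arm can. A call is refused whole if a number of a shift passes 4.17 or a number of a turn 0.125, either way. A call with a gripper value outside its range is refused whole. "gripper" is the opening, from -1 (shut) to 1 (fully open), set as the call begins (left out, the last holds). The fingers move at their own pace and stop on an object; "force" is the grip in N (left out, the last holds). Time passes only in rows, so rows that do not move let the fingers close. It gives the time, the measured TCP pose, the force, the opening and the grip force at its end, in the units of the state.
- telemetry.get_state(): the state, without advancing time (a new reading comes with each control period).
- vision.grab_frame(name): name is "scene" or "top"; returns a dict with "frame" (480x640x3 uint8, red, green, blue), "z_map" (480x640 float32, m along the optical axis (not along the pixel's ray), 0 where there is no reading), "fx", "fy", "cx", "cy" (pixels), "R" (3x3) and "t" (3): a world point X has camera coordinates R X + t. Camera axes: x right, y down, z forward; pixel columns grow to the right and rows downward; lengths in m; the calibration is good to about 2 mm. A picture is of the moment at which its call begins.
- bot.sign_off(): hands the job in; it is judged then, once.
The state is a dict: "time": time; "joint_positions": joint angles; "joint_velocities": joint speeds; "joint_torque": joint torques, N m; "position": TCP position; "tool_rot": TCP orientation; "contact_force": force on the tool from outside, world axes, zero at the start; "torque": the same for the moment, N m; "opening": finger opening in m; "finger_force": force on a finger pad.
Only numpy, scipy, OpenCV 4.12 (cv2) and the standard library are available. Lean on these libraries where they do the work, as an engineer would, in place of code of your own. Each camera call takes 0.05 s, during which the arm holds its last target. There are 200 camera calls.

## Working session

There is one attempt and no reset: what is moved stays moved. The work goes in short steps, Python scripts to look and compute and a tool call to move; the robot and the scene stay as the last step left them, time stands still between calls to the robot, and variables do not carry over. Pictures are saved under pics/ and viewed, at most 10 in all, crops included, and the job is handed in when it is done.

Besides the shell and the picture viewer there is one more tool, called after ">>>" as name(argument=value, ...) on one line, values as JSON. jog_arm: Moves the arm, as the interface text tells. Its arguments: {"type":"object","properties":{"commands":{"type":"string"},"gripper":{"type":"number"},"force":{"type":"number"}},"required":["commands"]}

```bash
mkdir -p pics; python3 - <<'E'
from cell import telemetry, vision, bot
import cv2,numpy as np,pickle
print(bot.hold_point_z,telemetry.get_state())
for n in ("scene","top"):
    f=vision.grab_frame(n); pickle.dump(f,open(n+".pkl","wb"))
    cv2.imwrite(f"pics/{n}0.png",f["frame"][:,:,::-1]); print(n,f["fx"],f["cx"],f["cy"],f["R"],f["t"],(f["z_map"]>0).mean())
E
```

```text
0.0187 {'time': 0.0, 'joint_positions': array([-1.31009214e+00,  2.21206286e-01,  1.52760251e+00, -4.26934042e-07,
        1.39468523e+00, -1.26105787e-01]), 'joint_velocities': array([ 0.00096808,  0.00059068, -0.00217801,  0.00093891,  0.00012698,
       -0.00045681]), 'joint_torque': array([-5.95840575e-04, -4.96902502e+01, -3.89402568e+01, -2.91913393e-04,
        1.09802425e-02, -2.69554704e-06]), 'position': array([ 0.23561116, -0.57824763,  0.23021607]), 'tool_rot': array([ 9.81355031e-01,  1.92201458e-01, -6.41419510e-05, -9.48522337e-04]), 'contact_force': array([ 0.12890904, -0.74230311,  0.37541738]), 'torque': array([ 0.02664297, -0.04067647,  0.01723081]), 'finger_force': 0.0, 'opening': 0.08534827962028703}
scene 463.0918288977035 328.9050978413127 238.25962103553533 [[ 0.79796749 -0.60268781  0.00390984]
 [-0.43589154 -0.58158261 -0.68684804]
 [ 0.41622884  0.54637814 -0.72679054]] [-0.41563922  0.37306718  1.4251729 ] 0.996083984375
top 599.2198013930173 323.74380141361047 236.76240017093838 [[-2.47322236e-02 -9.99694040e-01  3.79381677e-04]
 [-9.78526719e-01  2.41308643e-02 -2.04702615e-01]
 [ 2.04630830e-01 -5.43398596e-03 -9.78824139e-01]] [0.00841572 0.52131215 2.06777005] 0.9960611979166667
```

View pics/scene0.png

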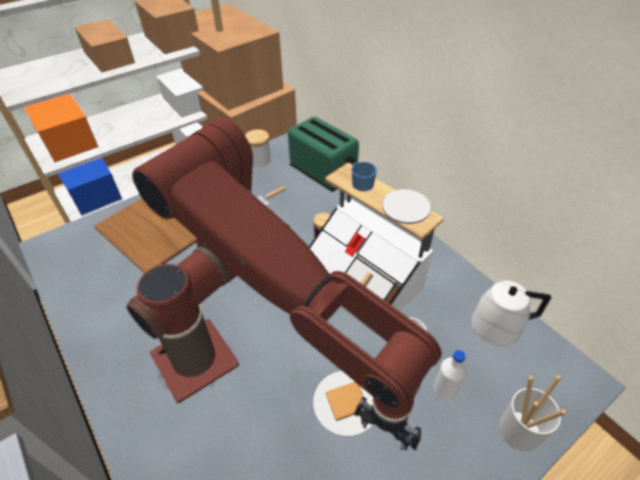

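View pics/top0.png

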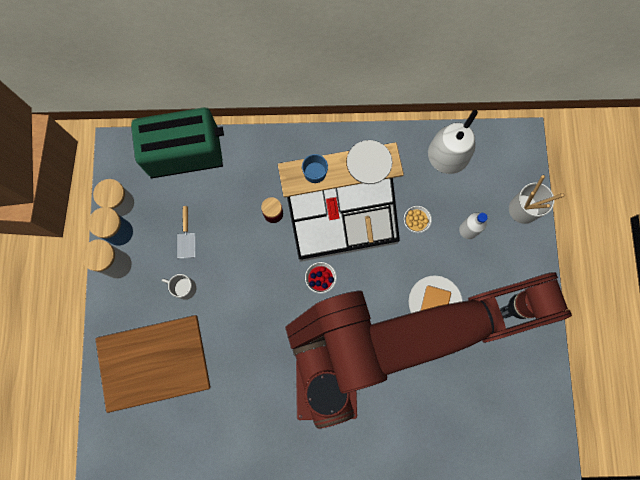

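The scene view shows the box with the red lock near (355,242) and the door handle near (368,280). In the top view the lock is at (332,208), the handle at (369,229), and the front edge runs (303,257)–(398,240), so the yaw is about +10°.

```bash
cat >h.py <<'E'
import cv2,numpy as np,pickle
def cloud(f):
    v,u=np.mgrid[:480,:640]; z=f["z_map"]
    c=np.stack([(u-f["cx"])/f["fx"]*z,(v-f["cy"])/f["fy"]*z,z],-1)
    return (c-f["t"])@f["R"]   # R^T(c-t)
def ray(f,u,v):
    d=f["R"].T@np.array([(u-f["cx"])/f["fx"],(v-f["cy"])/f["fy"],1]); return -f["R"].T@f["t"],d/np.linalg.norm(d)
def tri(a,b):
    A=np.zeros((3,3));y=np.zeros(3)
    for o,d in(a,b):
        P=np.eye(3)-np.outer(d,d);A+=P;y+=P@o
    X=np.linalg.solve(A,y); return X,[np.linalg.norm((np.eye(3)-np.outer(d,d))@(X-o)) for o,d in(a,b)]
E
python3 - <<'E'
from h import *
t=pickle.load(open("top.pkl","rb"));s=pickle.load(open("scene.pkl","rb"))
roi={"t":(t,280,150,130,115),"s":(s,300,160,150,150)}
for k,(f,x,y,w,h) in roi.items():
    im=f["frame"][y:y+h,x:x+w,::-1]; cv2.imwrite(f"pics/{k}c.png",cv2.resize(im,None,fx=4 if k=='s' else 5,fy=4 if k=='s' else 5,interpolation=cv2.INTER_CUBIC))
    P=cloud(f);hsv=cv2.cvtColor(f["frame"],cv2.COLOR_RGB2HSV)
    red=((hsv[...,0]<6)|(hsv[...,0]>174))&(hsv[...,1]>150)&(hsv[...,2]>100)
    m=np.zeros_like(red);m[y:y+h,x:x+w]=1
    vv,uu=np.nonzero(red&m);print(k,len(uu),uu.min(),uu.max(),vv.min(),vv.max(),np.median(P[vv,uu],0))
E
python3 -c "
import cv2,numpy as np
a=cv2.imread('pics/tc.png');b=cv2.imread('pics/sc.png')
print(a.shape,b.shape)"
```

```text
t 217 326 338 197 219 [ 0.59284094 -0.03391177  0.17467483]
s 201 346 363 233 254 [ 0.5914723  -0.0429108   0.17631089]
(575, 650, 3) (600, 600, 3)
```

View pics/tc.png

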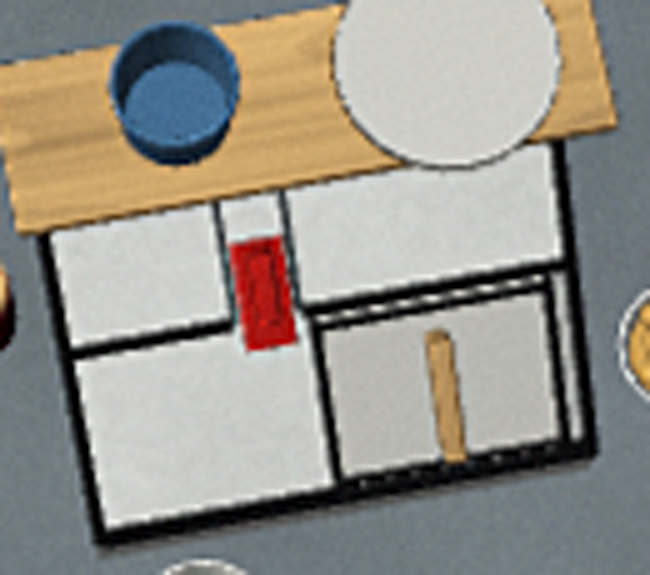

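View pics/sc.png

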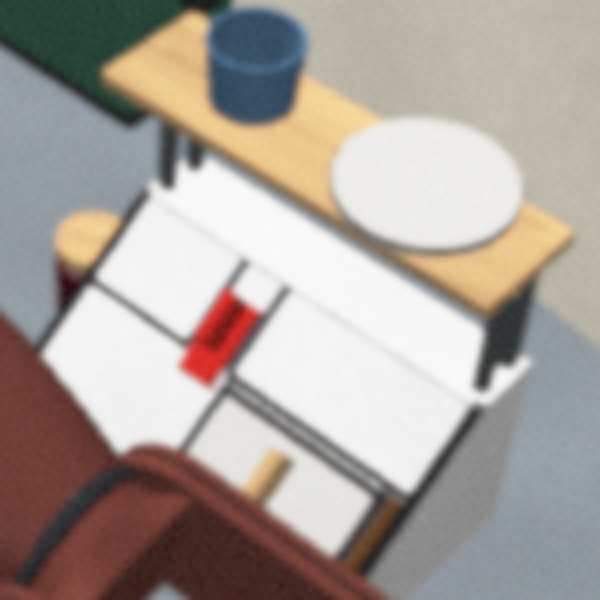

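The top crop shows the plate corners near (230,243), (280,236), (297,342) and (248,351), with the fin inside, and the handle running (437,333)→(455,460). The scene crop shows the lock at (220,340) and the handle's upper end at (278,458), with the arm hiding the lower end. I'll fit the face plane and measure in its frame.

```bash
python3 - <<'E'
from h import *
np.set_printoptions(precision=4,suppress=True)
t=pickle.load(open("top.pkl","rb"));s=pickle.load(open("scene.pkl","rb"))
Pt,Ps=cloud(t),cloud(s)
# plane: fixed panel (left half) + upper parts, top view polygons (crop coords)
def poly(c,k,o):
    m=np.zeros((480,640),np.uint8);cv2.fillPoly(m,[(np.array(c)/k+o).astype(np.int32)],1);return m>0
pm=poly([(85,365),(240,345),(260,365),(305,350),(325,480),(110,520)],5,(280,150))
Q=Pt[pm];c=np.median(Q,0)
for _ in range(4):
    n=np.linalg.svd(Q-c)[2][2];r=(Q-c)@n;Q=Q[abs(r)<2.5*r.std()+1e-4];c=Q.mean(0)
n*=np.sign(n[2]);print("panel plane",c,n,"tilt",np.degrees(np.arccos(n[2])),"yaw",np.degrees(np.arctan2(-n[1],-n[0])),"std",r.std())
# yaw by front edge (z 0.06): black outline corners
for a in [(100,543),(595,455),(40,230),(565,145)]:
    o,d=ray(t,a[0]/5+280,a[1]/5+150)
    print(a,"on plane",o+d*((c-o)@n)/(d@n))
yaw=np.arctan2(-n[1],-n[0])
hsvs=[cv2.cvtColor(f["frame"],cv2.COLOR_RGB2HSV) for f in(t,s)]
ey=np.array([-np.sin(yaw),np.cos(yaw),0]);ex=np.cross(ey,n)
print("ex",ex,"ey",ey)
B=np.array([ex,ey,n])
for nm,P,h,(x,y,w,hh) in(("t",Pt,hsvs[0],(280,150,130,115)),("s",Ps,hsvs[1],(300,160,150,150))):
    red=((h[...,0]<6)|(h[...,0]>174))&(h[...,1]>150)&(h[...,2]>90)
    wood=(h[...,0]>8)&(h[...,0]<25)&(h[...,1]>70)&(h[...,2]>110)
    roi=np.zeros((480,640),bool);roi[y:y+hh,x:x+w]=1
    box=(poly([(410,315),(470,310),(480,462),(430,462)],5,(280,150)) if nm=="t" else poly([(235,440),(300,440),(300,490),(250,505)],4,(300,160)))
    for k,m in(("red",red&roi),("wood",wood&box)):
        q=(P[m]-c)@B.T
        print(nm,k,len(q),"pct 2/50/98",*np.percentile(q,[2,50,98],axis=0))
        top=q[q[:,2]>(.022 if k=="red" else .022)]; 
        if len(top):print("   top",len(top),np.percentile(top,[3,50,97],axis=0).round(4).tolist())
    cl=(P-c)@B.T
    # bowl and things heights
pickle.dump((c,B),open("frame.pkl","wb"))
E
```

```text
panel plane [0.5146 0.0071 0.1063] [0.9821 0.053  0.1805] tilt 79.60097804110713 yaw -176.9130652555555 std 0.03017021637629601
(100, 543) on plane [-0.9116 -0.199   7.9272]
(595, 455) on plane [ 1.5436 -0.9719 -5.2053]
(40, 230) on plane [0.241  0.0367 1.5863]
(565, 145) on plane [ 0.2321 -0.0533  1.6614]
ex [-0.1802 -0.0097  0.9836] ey [ 0.0539 -0.9985  0.    ]
t red 218 pct 2/50/98 [0.0228 0.0288 0.055 ] [0.0506 0.0454 0.0873] [0.0887 0.0644 0.1215]
   top 218 [[0.0233, 0.0294, 0.0555], [0.0506, 0.0454, 0.0873], [0.0856, 0.063, 0.1201]]
t wood 130 pct 2/50/98 [ 0.0024  0.1557 -0.0315] [0.0283 0.1656 0.0122] [0.0487 0.1761 0.0519]
   top 48 [[0.0266, 0.1556, 0.0228], [0.0387, 0.1631, 0.0379], [0.0492, 0.1717, 0.0535]]
s red 201 pct 2/50/98 [0.0288 0.0367 0.0596] [0.053  0.0543 0.0855] [0.0848 0.0652 0.1182]
   top 201 [[0.0298, 0.0384, 0.0602], [0.053, 0.0543, 0.0855], [0.0843, 0.0647, 0.1169]]
s wood 75 pct 2/50/98 [ 0.0207  0.1617 -0.0893] [0.0374 0.1704 0.028 ] [0.3192 0.309  0.0471]
   top 49 [[0.0212, 0.1617, 0.0227], [0.0399, 0.1704, 0.0345], [0.0487, 0.1746, 0.0471]]
```

```bash
python3 - <<'E'
from h import *
from scipy.optimize import least_squares
np.set_printoptions(precision=4,suppress=True)
t=pickle.load(open("top.pkl","rb"));s=pickle.load(open("scene.pkl","rb"))
Pt,Ps=cloud(t),cloud(s)
def poly(c,k,o):
    m=np.zeros((480,640),np.uint8);cv2.fillPoly(m,[(np.array(c)/k+o).astype(np.int32)],1);return m>0
pm=poly([(85,365),(235,345),(250,365),(305,350),(325,475),(110,515)],5,(280,150))&(t["z_map"]>0)
Q=Pt[pm]
f=least_squares(lambda p:Q[:,2]-p[0]-(Q[:,:2]-[.51,0])@p[1:],[.1,.7,0],loss="soft_l1",f_scale=.002)
n=np.array([-f.x[1],-f.x[2],1]);n/=np.linalg.norm(n);c=np.array([.51,0,f.x[0]])
r=(Q-c)@n;print("n",n,"tilt",np.degrees(np.arccos(n[2])),"yaw",np.degrees(np.arctan2(-n[1],-n[0])),"mad",np.median(abs(r)),c)
K=[]
for a in [(100,543),(597,455),(40,230),(565,145)]:
    o,d=ray(t,a[0]/5+280,a[1]/5+150);K.append(o+d*((c-o)@n)/(d@n));print(a,K[-1])
e=K[0]-K[1];print("front len",np.linalg.norm(e),"yaw edge",np.degrees(np.arctan2(-e[0],e[1])))
# two-view points: crop px top (x5,+280,150), scene (x4,+300,160)
for nm,a,b in[("plate UL",(230,243),(229,290)),("plate UR",(280,236),(262,307)),("plate LR",(297,342),(208,386)),("plate LL",(248,351),(180,366)),("handle up end",(436,331),(277,453)),("mouth corner LU",(316,325),(229,388)),("jnct",(75,352),(93,282))]:
    X,e=tri(ray(t,a[0]/5+280,a[1]/5+150),ray(s,b[0]/4+300,b[1]/4+160));print(nm,X,e[0],"above plane",(X-c)@n)
E
```

```text
n [-0.5664 -0.088   0.8194] tilt 34.971675260225965 yaw 8.82708934449321 mad 0.003702617523176741 [0.51   0.     0.0938]
(100, 543) [0.4445 0.0808 0.0572]
(597, 455) [ 0.4989 -0.2711  0.057 ]
(40, 230) [0.635  0.1127 0.1923]
(565, 145) [ 0.6865 -0.2425  0.1897]
front len 0.3560344646973909 yaw edge 8.783985043574361
plate UL [ 0.6255 -0.0151  0.1864] 0.001139491913639175 above plane 0.011805102999503936
plate UR [ 0.6297 -0.0495  0.1914] 0.002885567015232328 above plane 0.016559356092813587
plate LR [ 0.567  -0.0599  0.1457] 0.002491525323404601 above plane 0.015512082231005548
plate LL [ 0.563  -0.0268  0.143 ] 0.003353499772981099 above plane 0.012669018977376836
handle up end [ 0.5671 -0.1526  0.1516] 0.0016579876790954952 above plane 0.02846459187673716
mouth corner LU [ 0.5782 -0.0732  0.1477] 0.0025692819180606914 above plane 0.011971485292536964
jnct [0.5628 0.0917 0.1467] 0.0017145554282010714 above plane 0.005347768401759101
```

Fit: yaw 8.8°, tilt 35.0°, front edge 356 mm (expected 360), front height 57 mm (60), so all consistent. Next the fins in the face frame.

```bash
cat >>h.py <<'E'
yaw=np.radians(8.8);th=np.radians(35)
eh=np.array([np.cos(yaw),np.sin(yaw),0]);ey=np.array([-np.sin(yaw),np.cos(yaw),0]);ez=np.array([0,0,1.])
ex=np.cos(th)*eh+np.sin(th)*ez;n=-np.sin(th)*eh+np.cos(th)*ez
B=np.array([ex,ey,n]);c=np.array([.51,0,.0938])
def poly(q,k,o):
    m=np.zeros((480,640),np.uint8);cv2.fillPoly(m,[(np.array(q)/k+o).astype(np.int32)],1);return m>0
E
python3 - <<'E'
from h import *
np.set_printoptions(precision=4,suppress=True)
t=pickle.load(open("top.pkl","rb"));s=pickle.load(open("scene.pkl","rb"))
for nm,f,(x,y,w,hh) in(("t",t,(280,150,130,115)),("s",s,(300,160,150,150))):
    P=cloud(f);h=cv2.cvtColor(f["frame"],cv2.COLOR_RGB2HSV);ok=f["z_map"]>0
    red=((h[...,0]<6)|(h[...,0]>174))&(h[...,1]>150)&(h[...,2]>90)
    wood=(h[...,0]>8)&(h[...,0]<25)&(h[...,1]>70)&(h[...,2]>110)
    roi=np.zeros((480,640),bool);roi[y:y+hh,x:x+w]=1
    box=(poly([(410,315),(470,310),(480,462),(430,462)],5,(280,150)) if nm=="t" else poly([(235,440),(300,440),(300,490),(250,505)],4,(300,160)))
    for k,m in(("red",red&roi&ok),("wood",wood&box&ok)):
        q=(P[m]-c)@B.T
        print(nm,k,len(q),np.percentile(q,[3,50,97],axis=0).tolist(),"hist n mm",np.histogram(q[:,2]*1e3,np.arange(-10,75,5))[0])
        top=q[q[:,2]>(.035 if k=="red" else .022)]
        print("   top",len(top),np.percentile(top,[3,50,97],axis=0).round(4).tolist())
    if nm=="t":
        for k,g in(("door L",[(340,340),(420,325),(440,450),(350,465)]),("door R",[(470,320),(535,305),(550,425),(475,440)]),("upperR",[(310,220),(400,200),(430,260),(320,280)])):
            print(k,np.median((P[poly(g,5,(280,150))&ok]-c)@B.T,0))
    rm=red&roi
    print("red pix mean",np.argwhere(rm)[:,::-1].mean(0))
# plate/fin brightness picture
for nm,f,(x,y,w,hh) in(("t",t,(318,190,64,56)),("s",s,(335,222,64,56))):
    cv2.imwrite(f"pics/{nm}z.png",cv2.resize(f["frame"][y:y+hh,x:x+w,::-1],None,fx=10,fy=10,interpolation=cv2.INTER_NEAREST))
a=np.hstack([cv2.imread("pics/tz.png"),cv2.imread("pics/sz.png")]);cv2.imwrite("pics/both.png",cv2.resize(a,(800,350),interpolation=cv2.INTER_AREA))
E
```

```text
t red 218 [[0.06872038031529897, -0.06418023529556088, 0.003165331073243621], [0.11213323986171794, -0.04649784177483296, 0.015402721199427073], [0.14344006256856595, -0.03138437088805695, 0.046874223859364156]] hist n mm [ 1  2 11 38 52 28 12  5  7 21 24 14  2  1  0  0]
   top 62 [[0.095, -0.0547, 0.0358], [0.1183, -0.0473, 0.0418], [0.1436, -0.0403, 0.052]]
t wood 130 [[-0.02450342644596695, -0.16765449353212009, 0.022481858749490734], [0.020737864954810323, -0.1592627229454059, 0.0379176682999873], [0.05954828470834776, -0.15214982243256647, 0.046780118586243764]] hist n mm [ 0  0  0  0  0  1  5  8 24 41 39 10  2  0  0  0]
   top 127 [[-0.0245, -0.1677, 0.0265], [0.0206, -0.1595, 0.0381], [0.0595, -0.1521, 0.0468]]
door L [ 0.012  -0.1234  0.0097]
door R [ 0.0129 -0.2081  0.0091]
upperR [ 0.1229 -0.1237 -0.0007]
red pix mean [332.1927 208.2248]
s red 201 [[0.0756549353326344, -0.06539848833345638, 0.007527028526114796], [0.10894986785546826, -0.0551930346714975, 0.017107908454372864], [0.13864104061521693, -0.037658927604464806, 0.04606556093477564]] hist n mm [ 0  0  1 17 71 26  9 10 10 13 29 14  1  0  0  0]
   top 57 [[0.0964, -0.0568, 0.0362], [0.1176, -0.0524, 0.0423], [0.1394, -0.0457, 0.0479]]
s wood 75 [[0.01960606335700237, -0.17078546004882464, 0.024227569014825368], [0.039304547754268566, -0.1653392230848609, 0.03879766549523543], [0.05786376877720127, -0.15736572108905772, 0.050436633762469374]] hist n mm [ 0  0  0  0  0  1  2  7  8 24 22  8  1  0  0  0]
   top 73 [[0.0196, -0.1708, 0.0272], [0.0393, -0.1653, 0.0392], [0.0579, -0.1574, 0.0505]]
red pix mean [354.3234 243.9801]
```

View pics/both.png

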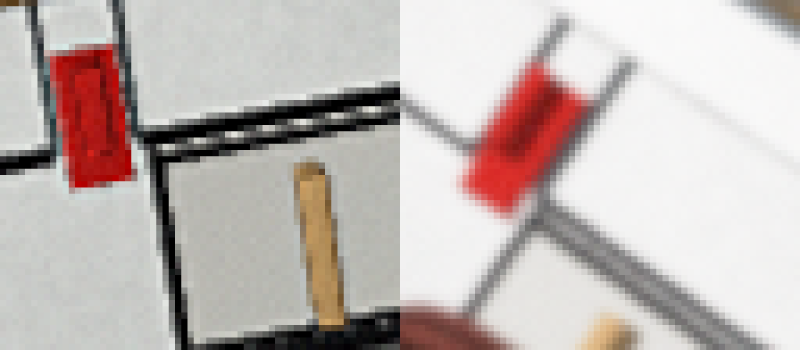

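The zoom shows the lock fin centred on its plate around top pixel (327,200) and the handle fin clear of everything. In the face frame the lock fin is at (0.118, -0.049) with plate ≈13 mm and fin top ≈43 mm out. The handle is at (0.017, -0.161) with its top ≈39 mm and the door ≈9 mm. All of this matches the given sizes.

```bash
cat >>h.py <<'E'
from scipy.spatial.transform import Rotation as Ro
Rt=Ro.from_matrix(np.array([ex,-ey,-n]).T)
def w(x,y,z): return c+np.array([x,y,z])@B
E
python3 - <<'E'
from h import *
from cell import telemetry
np.set_printoptions(precision=4,suppress=True)
s=telemetry.get_state();R0=Ro.from_quat(s["tool_rot"])
print("rotvec",(Rt*R0.inv()).as_rotvec(),"pos",s["position"])
print("lock hover",w(.118,-.049,.12),"grip",w(.118,-.049,.0205));print("door hover",w(.015,-.161,.12),"grip",w(.015,-.161,.0165))
print("ex",ex,"ey",ey,"n",n)
o=c+ .0; print("flange-ish point 0.2 back at lock grip",w(.148,-.049,.22))
E
```

```text
rotvec [ 0.1616 -0.5902 -0.2264] pos [ 0.2356 -0.5783  0.2303]
lock hover [ 0.545  -0.0442  0.2598] grip [ 0.6014 -0.0354  0.1783]
door hover [ 0.4788 -0.1678  0.2007] grip [ 0.5374 -0.1587  0.1159]
ex [0.8095 0.1253 0.5736] ey [-0.153   0.9882  0.    ] n [-0.5668 -0.0877  0.8192]
flange-ish point 0.2 back at lock grip [ 0.5126 -0.0492  0.3589]
```

>>> jog_arm(commands="0 0 3 0 0 0;0 0 3 0 0 0;0 0 3 0 0 0;0 0 3 0 0 0;0 0 3 0.0202 -0.0738 -0.0283;0.5 1 2 0.0202 -0.0738 -0.0283;1.3 2.6 0 0.0202 -0.0738 -0.0283;1.5 3 0 0.0202 -0.0738 -0.0283;1.5 3 0 0.0202 -0.0738 -0.0283;1.5 3 0 0.0202 -0.0738 -0.0283;1.5 3 0 0.0202 -0.0738 -0.0283;1.5 3 0 0.0202 -0.0738 -0.0283", gripper=0)

```text
time: 1.1
position: [0.3293, -0.3915, 0.4011]
tool_rot: [0.95, 0.072, 0.302, -0.022]
contact_force: [0.5, -0.4, -0.6]
opening: 0.0425
finger_force: 0.0
```

>>> jog_arm(commands="1.5 3 0 0 0 0;1.5 3 0 0 0 0;1.5 3 0 0 0 0;1.5 3 0 0 0 0;1.5 3 0 0 0 0;1.5 3 0 0 0 0;1.5 3 0 0 0 0;1.5 3 0 0 0 0;1.5 3 0 0 0 0;1.5 3 0 0 0 0;1.5 3 0 0 0 0;0 0 0 0 0 0")

```text
time: 2.1
position: [0.4949, -0.0559, 0.4015]
tool_rot: [0.95, 0.077, 0.3, -0.025]
contact_force: [0.4, 0.8, -0.4]
opening: 0.0423
finger_force: 0.0
```

>>> jog_arm(commands="0.6 0.1 -2 0 0 0;0.7 0.2 -2 0 0 0;0.7 0.2 -2 0 0 0;0.7 0.2 -2 0 0 0;0.7 0.2 -2 0 0 0;0.7 0.2 -2 0 0 0;0.9 0.1 -2.1 0 0 0;0 0 0 0 0 0;0 0 0 0 0 0")

```text
time: 2.85
position: [0.5428, -0.0506, 0.2585]
tool_rot: [0.951, 0.073, 0.298, -0.023]
contact_force: [-0.5, 0.0, 0.7]
opening: 0.0425
finger_force: 0.0
```

```bash
cat >st.py <<'E'
from h import *
from cell import telemetry
def st():
    s=telemetry.get_state()
    print("face",((s["position"]-c)@B.T).round(4),"rot to target",(Rt*Ro.from_quat(s["tool_rot"]).inv()).as_rotvec().round(4),"F face",(B@s["contact_force"]).round(1),"open",round(s["opening"],4),"grip",s["finger_force"])
st()
E
python3 - <<'E'
import st
from cell import vision
from h import *
ims=[]
for nm,(x,y) in(("top",(285,150)),("scene",(310,180))):
    f=vision.grab_frame(nm);pickle.dump(f,open(nm+"1.pkl","wb"));ims.append(cv2.resize(f["frame"][y:y+110,x:x+110,::-1],(400,400),interpolation=cv2.INTER_CUBIC))
cv2.imwrite("pics/hover.png",np.hstack(ims))
E
```

```text
face [ 0.1147 -0.055   0.1208] rot to target [-0.0001 -0.0036  0.0007] F face [-0.   0.1  0.9] open 0.0425 grip 0.0
```

View pics/hover.png

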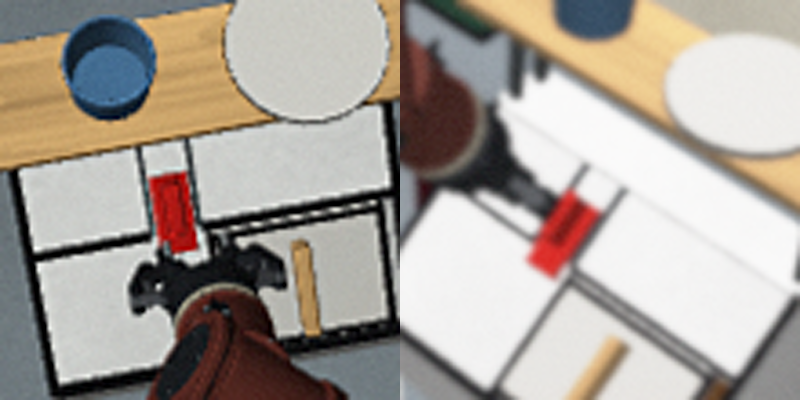

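The hover picture shows the fingers straddling the lock's line, just below the plate in the image, with the shelf clear. Next: correct laterally and come down to just above the fin.

>>> jog_arm(commands="0.18 0.63 0.19 0 0 0;0.66 0.1 -0.96 0 0 0;0.66 0.1 -0.96 0 0 0;0.66 0.1 -0.96 0 0 0;0.66 0.1 -0.96 0 0 0;0.66 0.1 -0.96 0 0 0;0.66 0.1 -0.96 0 0 0;0 0 0 0 0 0;0 0 0 0 0 0")

```text
time: 3.7
position: [0.5854, -0.0383, 0.2055]
tool_rot: [0.951, 0.073, 0.3, -0.022]
contact_force: [0.5, -0.6, 0.6]
opening: 0.0424
finger_force: 0.0
```

```bash
python3 - <<'E'
import st
from cell import vision
from h import *
ims=[]
for nm,(x,y) in(("top",(305,175)),("scene",(325,210))):
    f=vision.grab_frame(nm);pickle.dump(f,open(nm+"2.pkl","wb"));ims.append(cv2.resize(f["frame"][y:y+64,x:x+64,::-1],(400,400),interpolation=cv2.INTER_CUBIC))
cv2.imwrite("pics/near.png",np.hstack(ims))
E
```

```text
face [ 0.1203 -0.0494  0.0521] rot to target [0.0016 0.0007 0.0006] F face [ 0.7 -0.7  0.3] open 0.0424 grip 0.0
```

View pics/near.png

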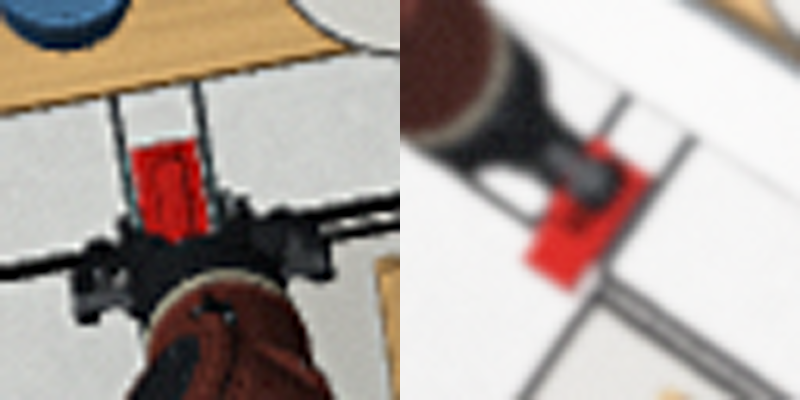

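The fingers straddle the fin: in the top crop the tips are near 125 and 225 with the fin at about 172, which is centred. Descend and close.

>>> jog_arm(commands="0.45 0.07 -0.65 0 0 0;0.45 0.07 -0.65 0 0 0;0.45 0.07 -0.65 0 0 0;0.45 0.07 -0.65 0 0 0;0 0 0 0 0 0;0 0 0 0 0 0")

```text
time: 4.3
position: [0.6028, -0.0354, 0.1773]
tool_rot: [0.951, 0.073, 0.299, -0.023]
contact_force: [-1.0, 0.5, 1.6]
opening: 0.0422
finger_force: 0.0
```

>>> jog_arm(commands="0 0 0 0 0 0;0 0 0 0 0 0;0 0 0 0 0 0;0 0 0 0 0 0;0 0 0 0 0 0;0 0 0 0 0 0", gripper=-1, force=30)

```text
time: 4.8
position: [0.6031, -0.0353, 0.1789]
tool_rot: [0.951, 0.073, 0.3, -0.022]
contact_force: [-1.9, 3.4, 1.9]
opening: 0.0157
finger_force: 35.6
```

```bash
python3 st.py
```

```text
face [ 0.1197 -0.0492  0.02  ] rot to target [0.0013 0.0003 0.0004] F face [-0.   3.7  2.3] open 0.0157 grip 35.584598779678345
```

Gripped the 16 mm fin with little side force. Slide up.

>>> jog_arm(commands="0.32 0.05 0.23 0 0 0;0.32 0.05 0.23 0 0 0;0.32 0.05 0.23 0 0 0;0.32 0.05 0.23 0 0 0;0.32 0.05 0.23 0 0 0;0 0 0 0 0 0")

```text
time: 5.3
position: [0.6192, -0.0327, 0.1903]
tool_rot: [0.951, 0.073, 0.3, -0.023]
contact_force: [-2.2, 4.0, 2.2]
opening: 0.0151
finger_force: 35.5
```

```bash
python3 st.py
```

```text
face [ 0.1397 -0.049   0.02  ] rot to target [ 0.0011 -0.0003  0.0002] F face [-0.   4.3  2.7] open 0.0151 grip 35.53803205490112
```

>>> jog_arm(commands="0.16 0.03 0.11 0 0 0;0.16 0.03 0.11 0 0 0")

```text
time: 5.47
position: [0.6218, -0.0322, 0.192]
tool_rot: [0.951, 0.073, 0.299, -0.022]
contact_force: [-7.8, 2.2, 3.6]
opening: 0.0152
finger_force: 36.2
```

>>> jog_arm(commands="0.16 0.03 0.11 0 0 0;0.16 0.03 0.11 0 0 0")

```text
time: 5.63
position: [0.6238, -0.0318, 0.193]
tool_rot: [0.952, 0.074, 0.298, -0.022]
contact_force: [-22.9, -2.8, 7.0]
opening: 0.0151
finger_force: 37.9
```

```bash
python3 st.py
```

```text
face [ 0.145  -0.0489  0.0195] rot to target [ 0.0019 -0.0045 -0.0006] F face [-14.9   0.7  18.9] open 0.0151 grip 37.91407227516174
```

```bash
python3 - <<'E'
from cell import vision
from h import *
t=pickle.load(open("top.pkl","rb"));s=pickle.load(open("scene.pkl","rb"))
N={"top":vision.grab_frame("top"),"scene":vision.grab_frame("scene")}
def red(f,x,y,w_,h_):
    h=cv2.cvtColor(f["frame"],cv2.COLOR_RGB2HSV);m=((h[...,0]<6)|(h[...,0]>174))&(h[...,1]>150)&(h[...,2]>90)
    r=np.zeros_like(m);r[y:y+h_,x:x+w_]=1;return np.argwhere(m&r)[:,::-1]
pn=n@c+.013
for nm,o,roi in(("top",t,(315,180,40,45)),("scene",s,(335,215,45,50))):
    for f in(o,N[nm]):
        q=red(f,*roi)
        # cast onto plate plane
        X=[]
        for u,v in q:
            a,d=ray(f,u,v);X.append((a+d*(pn-n@a)/(d@n)-c)@B.T)
        X=np.array(X);print(nm,len(q),"x pct 1,99",np.percentile(X[:,0],[1,99]).round(4),"y",np.percentile(X[:,1],[1,99]).round(4))
import st
ims=[cv2.resize(N[k]["frame"][y:y+100,x:x+100,::-1],(400,400),interpolation=cv2.INTER_CUBIC) for k,x,y in(("top",290,140),("scene",310,170))]
cv2.imwrite("pics/up.png",np.hstack(ims))
E
```

```text
top 218 x pct 1,99 [0.0682 0.1432] y [-0.0644 -0.0306]
top 93 x pct 1,99 [0.0553 0.1684] y [-0.0641 -0.0295]
scene 201 x pct 1,99 [0.0737 0.1409] y [-0.0672 -0.0309]
scene 123 x pct 1,99 [0.098  0.1665] y [-0.0672 -0.0317]
face [ 0.1449 -0.049   0.0197] rot to target [ 0.0018 -0.0046 -0.0005] F face [-9.1  2.2 15.6] open 0.0156 grip 37.44192123413086
```

View pics/up.png

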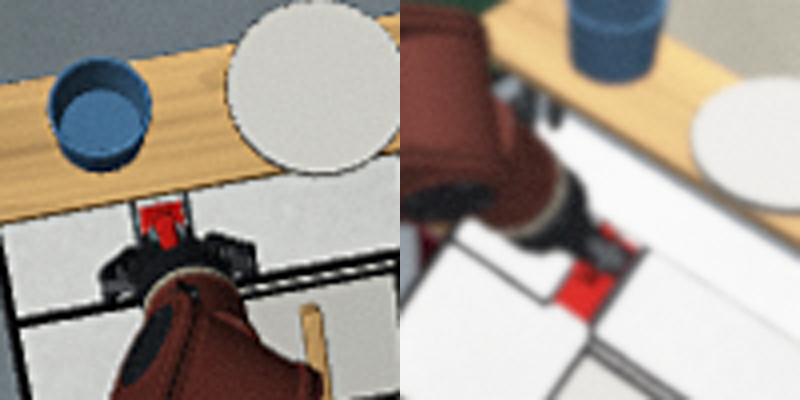

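The picture shows the lock near the top, and its plate moved about 25 mm, the same as the gripper. The resisting force has risen as it would at the stop. One small extra push to confirm.

>>> jog_arm(commands="0.1 0.02 0.07 0 0 0;0 0 0 0 0 0")

```text
time: 5.9
position: [0.6238, -0.0319, 0.1929]
tool_rot: [0.952, 0.074, 0.297, -0.022]
contact_force: [-23.2, -3.1, 8.7]
opening: 0.0154
finger_force: 38.1
```

```bash
python3 st.py
```

```text
face [ 0.145  -0.0489  0.0195] rot to target [ 0.002  -0.0066 -0.0007] F face [-14.1   0.5  20.5] open 0.0154 grip 38.08084487915039
```

It's firmly at the stop. Release and back off square to the face.

>>> jog_arm(commands="-0.2 0 -0.1 0 0 0;0 0 0 0 0 0;0 0 0 0 0 0;-0.34 -0.05 0.49 0 0 0;-0.68 -0.1 0.98 0 0 0;-0.68 -0.1 0.98 0 0 0;-0.68 -0.1 0.98 0 0 0;-0.68 -0.1 0.98 0 0 0;-0.68 -0.1 0.98 0 0 0;-0.68 -0.1 0.98 0 0 0;-0.68 -0.1 0.98 0 0 0;0 0 0 0 0 0", gripper=0)

```text
time: 6.9
position: [0.5742, -0.04, 0.2711]
tool_rot: [0.95, 0.073, 0.302, -0.021]
contact_force: [0.6, -0.6, 0.7]
opening: 0.0425
finger_force: 0.0
```

```bash
python3 - <<'E'
import st
from cell import vision
from h import *
np.set_printoptions(precision=4,suppress=True)
t0=pickle.load(open("top.pkl","rb"));s1=pickle.load(open("scene1.pkl","rb"));f=vision.grab_frame("scene");g=vision.grab_frame("top")
def handle(f,on,roi):
    h=cv2.cvtColor(f["frame"],cv2.COLOR_RGB2HSV)
    m=(h[...,0]>8)&(h[...,0]<25)&(h[...,1]>70)&(h[...,2]>110)&(f["z_map"]>0)
    P=(cloud(f)-c)@B.T
    m&=(abs(P[...,0]-.017)<.06)&(abs(P[...,1]+.16)<.03)&(P[...,2]>.015)&(P[...,2]<.06)
    v,u=np.nonzero(m);X=[]
    for a,b in zip(u,v):
        o,d=ray(f,a,b);X.append((o+d*(n@c+on-n@o)/(d@n)-c)@B.T)
    X=np.array(X);print(len(X),"x",np.percentile(X[:,0],[2,50,98]),"y",np.percentile(X[:,1],[2,50,98]),"nmed",np.median(P[m][:,2]))
for fr in(t0,s1,f):handle(fr,.039,None)
h=cv2.cvtColor(g["frame"],cv2.COLOR_RGB2HSV);m=((h[...,0]<6)|(h[...,0]>174))&(h[...,1]>150)&(h[...,2]>90)
q=np.argwhere(m[180:230,315:355]);X=[]
for v,u in q:
    o,d=ray(g,u+315,v+180);X.append((o+d*(n@c+.013-n@o)/(d@n)-c)@B.T)
print("lock plate now",np.percentile(np.array(X),[1,99],axis=0))
E
```

```text
face [ 0.1486 -0.0493  0.1124] rot to target [0.0035 0.0047 0.0016] F face [ 0.8 -0.7  0.3] open 0.0425 grip 0.0
130 x [-0.026   0.0212  0.0653] y [-0.1674 -0.1589 -0.1506] nmed 0.0379176682999873
147 x [-0.0225  0.0173  0.0576] y [-0.1739 -0.1651 -0.1562] nmed 0.03987606185179582
146 x [-0.0225  0.0182  0.0577] y [-0.1739 -0.1651 -0.1562] nmed 0.0404110585156936
lock plate now [[ 0.0377 -0.0645  0.013 ]
 [ 0.1678 -0.0301  0.013 ]]
```

>>> jog_arm(commands="-1.13 -1.59 -0.95 0 0 0;-1.13 -1.59 -0.95 0 0 0;-1.13 -1.59 -0.95 0 0 0;-1.13 -1.59 -0.95 0 0 0;-1.13 -1.59 -0.95 0 0 0;-1.13 -1.59 -0.95 0 0 0;-1.13 -1.59 -0.95 0 0 0;-1.13 -1.59 -0.95 0 0 0;0 0 0 0 0 0;0 0 0 0 0 0")

```text
time: 7.83
position: [0.4826, -0.1669, 0.1905]
tool_rot: [0.951, 0.071, 0.299, -0.023]
contact_force: [0.4, -1.0, 0.0]
opening: 0.0427
finger_force: 0.0
```

```bash
python3 st.py
```

```text
face [ 0.0124 -0.1607  0.1094] rot to target [-0.0005 -0.0016  0.0038] F face [ 0.2 -1.1 -0.1] open 0.0427 grip 0.0
```

Descend to n≈0.05 and check, before enclosing the fin.

>>> jog_arm(commands="0.68 0.1 -0.81 0 0 0;0.57 0.09 -0.81 0 0 0;0.57 0.09 -0.81 0 0 0;0.57 0.09 -0.81 0 0 0;0.57 0.09 -0.81 0 0 0;0.57 0.09 -0.81 0 0 0;0 0 0 0 0 0;0 0 0 0 0 0")

```text
time: 8.5
position: [0.5189, -0.1597, 0.1429]
tool_rot: [0.951, 0.074, 0.3, -0.023]
contact_force: [-0.6, 0.5, 0.2]
opening: 0.0425
finger_force: 0.0
```

```bash
python3 - <<'E'
import st
from cell import vision
from h import *
ims=[]
for nm,(x,y) in(("top",(330,190)),("scene",(335,240))):
    f=vision.grab_frame(nm);ims.append(cv2.resize(f["frame"][y:y+70,x:x+70,::-1],(400,400),interpolation=cv2.INTER_CUBIC))
cv2.imwrite("pics/door.png",np.hstack(ims))
E
```

```text
face [ 0.0153 -0.1592  0.0492] rot to target [ 0.0006 -0.0006 -0.0009] F face [-0.3  0.6  0.5] open 0.0425 grip 0.0
```

View pics/door.png

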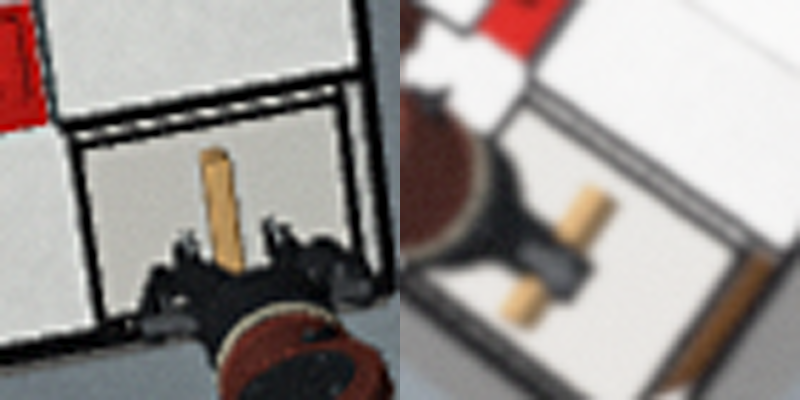

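The fingers straddle the handle: tips near 185 and 270 with the fin at about 230 in the top crop. Descend and grip.

>>> jog_arm(commands="0.46 0.07 -0.66 0 0 0;0.46 0.07 -0.66 0 0 0;0.46 0.07 -0.66 0 0 0;0.46 0.07 -0.66 0 0 0;0 0 0 0 0 0;0 0 0 0 0 0")

```text
time: 9.1
position: [0.5366, -0.1577, 0.1156]
tool_rot: [0.951, 0.073, 0.299, -0.023]
contact_force: [0.2, -0.8, -0.1]
opening: 0.0425
finger_force: 0.0
```

>>> jog_arm(commands="0 0 0 0 0 0;0 0 0 0 0 0;0 0 0 0 0 0;0 0 0 0 0 0;0 0 0 0 0 0;0 0 0 0 0 0", gripper=-1, force=30)

```text
time: 9.6
position: [0.5369, -0.1585, 0.117]
tool_rot: [0.951, 0.073, 0.3, -0.022]
contact_force: [-2.4, -0.6, 1.7]
opening: 0.0152
finger_force: 34.6
```

```bash
python3 st.py
```

```text
face [ 0.0152 -0.1607  0.0177] rot to target [0.0021 0.0005 0.001 ] F face [-1.1 -0.3  2.8] open 0.0152 grip 34.56100344657898
```

>>> jog_arm(commands="-0.08 0.49 0 0 0 0;-0.15 0.99 0 0 0 0;-0.15 0.99 0 0 0 0;-0.15 0.99 0 0 0 0;-0.15 0.99 0 0 0 0;-0.15 0.99 0 0 0 0;-0.15 0.99 0 0 0 0;-0.15 0.99 0 0 0 0;-0.15 0.99 0 0 0 0;-0.15 0.99 0 0 0 0;-0.15 0.99 0 0 0 0;0 0 0 0 0 0")

```text
time: 10.6
position: [0.5198, -0.0527, 0.1168]
tool_rot: [0.951, 0.074, 0.299, -0.023]
contact_force: [-26.4, -1.8, 20.1]
opening: 0.0154
finger_force: 38.5
```

```bash
python3 st.py
```

```text
face [ 0.0145 -0.0536  0.0179] rot to target [ 0.0015 -0.0012 -0.0017] F face [-10.    2.3  31.6] open 0.0154 grip 38.46118927001953
```

Sideways is free, but 32 N has built up square to the face. I'll relieve it before going on.

>>> jog_arm(commands="-0.11 -0.02 0.12 0 0 0;-0.11 -0.02 0.12 0 0 0;0 0 0 0 0 0")

```text
time: 10.85
position: [0.5183, -0.0531, 0.1178]
tool_rot: [0.951, 0.073, 0.299, -0.023]
contact_force: [18.7, 4.2, -15.6]
opening: 0.0153
finger_force: 32.0
```

```bash
python3 st.py
```

```text
face [ 0.0138 -0.0537  0.0196] rot to target [-0.001  -0.0008  0.001 ] F face [  6.7   1.3 -23.8] open 0.0153 grip 31.980292797088623
```

>>> jog_arm(commands="0.09 0.02 -0.1 0 0 0;-0.08 0.5 0 0 0 0;-0.08 0.5 0.02 0 0 0;0 0 0 0 0 0")

```text
time: 11.18
position: [0.5171, -0.0435, 0.1176]
tool_rot: [0.951, 0.073, 0.299, -0.023]
contact_force: [-11.5, -1.9, 5.0]
opening: 0.0154
finger_force: 36.7
```

```bash
python3 st.py
```

```text
face [ 0.0139 -0.0441  0.0193] rot to target [ 0.0012 -0.0017 -0.0002] F face [-6.7 -0.1 10.8] open 0.0154 grip 36.69859707355499
```

Good. Continue gently to the stop.

>>> jog_arm(commands="-0.1 0.4 0.03 0 0 0;-0.08 0.4 0.01 0 0 0;0 0 0 0 0 0")

```text
time: 11.43
position: [0.5159, -0.0372, 0.1178]
tool_rot: [0.951, 0.073, 0.3, -0.021]
contact_force: [6.0, -8.9, -10.3]
opening: 0.015
finger_force: 34.1
```

```bash
python3 st.py
```

```text
face [ 0.0139 -0.0377  0.0196] rot to target [ 0.004  -0.      0.0026] F face [ -2.1  -9.7 -11.1] open 0.015 grip 34.13879781961441
```

>>> jog_arm(commands="0.01 0.15 -0.04 0 0 0;0 0 0 0 0 0;0 0 0 0 0 0")

```text
time: 11.68
position: [0.516, -0.0371, 0.1177]
tool_rot: [0.951, 0.073, 0.3, -0.02]
contact_force: [-5.6, -14.6, -2.8]
opening: 0.015
finger_force: 36.3
```

```bash
python3 st.py
```

```text
face [ 0.014  -0.0376  0.0194] rot to target [ 0.0059 -0.      0.0032] F face [ -8.  -13.5   2.2] open 0.015 grip 36.349069476127625
```

At the stop (123 mm travelled, no further motion). Release and retreat square to the face.

>>> jog_arm(commands="0 0 0 0 0 0;0 0 0 0 0 0;0 0 0 0 0 0;0 0 0 0 0 0;-0.34 -0.05 0.49 0 0 0;-0.68 -0.1 0.98 0 0 0;-0.68 -0.1 0.98 0 0 0;-0.68 -0.1 0.98 0 0 0;-0.68 -0.1 0.98 0 0 0;-0.68 -0.1 0.98 0 0 0;-0.68 -0.1 0.98 0 0 0;0 0 0 0 0 0", gripper=0)

```text
time: 12.68
position: [0.4727, -0.0421, 0.1847]
tool_rot: [0.95, 0.073, 0.302, -0.021]
contact_force: [0.2, 0.6, 0.5]
opening: 0.0426
finger_force: 0.0
```

>>> jog_arm(commands="-0.9 -0.1 1.4 0 0 0;-0.9 -0.1 1.4 0 0 0;-0.9 -0.1 1.4 0 0 0;-0.9 -0.1 1.4 0 0 0;-0.9 -0.1 1.4 0 0 0;-0.9 -0.1 1.4 0 0 0;0 0 0 0 0 0;0 0 0 0 0 0;0 0 0 0 0 0")

```text
time: 13.43
position: [0.4183, -0.0474, 0.2649]
tool_rot: [0.951, 0.073, 0.3, -0.022]
contact_force: [-0.0, 0.2, -0.8]
opening: 0.0427
finger_force: 0.0
```

```bash
python3 - <<'E'
import st
from cell import vision
from h import *
f=vision.grab_frame("scene");g=vision.grab_frame("top")
cv2.imwrite("pics/end.png",np.hstack([cv2.resize(q["frame"][y:y+160,x:x+160,::-1],(400,400),interpolation=cv2.INTER_CUBIC) for q,x,y in((g,260,130),(f,280,150))]))
E
```

```text
face [ 0.018  -0.0328  0.1963] rot to target [ 0.0011 -0.0006  0.0013] F face [-0.4  0.2 -0.6] open 0.0427 grip 0.0
```

View pics/end.png

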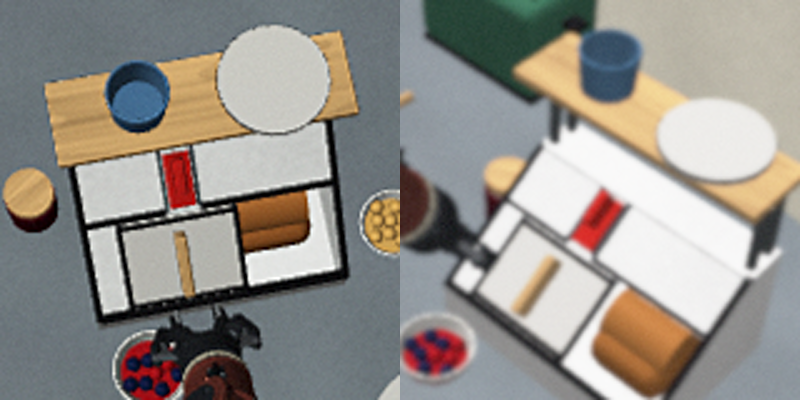

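The picture shows the lock fully up (top crop 180,180), the door fully left (180,262) with the loaf exposed (275,220), the bowls in place and the gripper clear of everything.

```bash
python3 -c "
from cell import bot
print(bot.sign_off())"
```

```text
the job is handed in; nothing more can be done
None
```

The lock is slid up to its stop, the door is fully open to the left with the loaf exposed, and the gripper has let go; I saw nothing shifted in the last picture and handed the job in at about 13.5 s; no verdict was returned.

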